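Rock the angle gauge on the stud to its set mark and hold it

ROBOT

A 6-joint arm with a two-finger parallel gripper is mounted at the origin on a cart in front of the work surface, level with it; the furniture and walls round the work are solid. World frame = base frame: x ahead of the robot, y to its left, z up, the work surface at z = 0. Lengths are in m, angles in degrees, forces in N, time in s.
With the tool pointing down it reaches from about 0.325 to 0.775 m from the base axis. Payload 5.5 kg.
Tool frame: the origin (TCP) lies at the centre of the arm's flange, where the gripper is bolted on; the fingertips stand 182 mm ahead of it and the grasp point (between the pads) lies 163 mm ahead of it; z points along the fingers, y is the line along which they close (so a half turn about z gives the same grasp; the last joint's range is limited). The gripper opens to 88 mm and grips with 3 to 60 N. Pads are 20 mm wide; open, the fingers measure 115 mm over their backs; the gripper's body (75 mm by 178 mm) begins 61 mm behind the grasp point.
Start: joints at [61.496, 5.22, 70.514, -0, 104.267, -3.249], TCP at [0.256, 0.543, 0.405] pointing down, gripper open.
Joint ranges: [-164.24, 164.24], [-49.07, 125.15], [9.68, 141.18], [-86.29, 266.29], [3.28, 154.24], [-151.56, 151.56]. Speed limits (degrees/s): [147.25, 147.25, 172.46, 180, 180, 180].

INTERFACE

Orientations are given as [roll, pitch, yaw] about the fixed x, y, z axes, in that order (R = Rz(yaw) Ry(pitch) Rx(roll)).
In Python, from station import r gives the robot as it stands. The module is installed in compiled form; this text tells all that it offers. Calls block until the motion is done:
- r.reach(position, orientation): joint-space move of the TCP to a pose.
- r.servo_line(position, rotation=None, speed=0.15): straight line of the TCP; rotation=None keeps the orientation; speed is the mean speed in m/s.
- r.move_joints(angles): joint-space move.
- r.let_go() and r.grab(squeeze=None): open the fingers fully, or close them until they stop; squeeze is the grip in N (None keeps the last).
- r.wait(seconds).
- r.inverse_kinematics(position, orientation): joint angles nearest the present ones, or None.
- r.sense(): the state.
- r.snapshot(name): name is "scene" or "top" or "wrist"; returns a dict with "frame" (384x512x3 uint8, red, green, blue), "fx", "fy", "cx", "cy" (pixels), "R" (3x3) and "t" (3): a world point X has camera coordinates R X + t. Camera axes: x right, y down, z forward; pixel columns grow to the right and rows downward; lengths in m; the calibration is good to about 2 mm. A picture is of the moment at which its call begins. There is no depth.
A pose or a line that the arm cannot do raises r.IKError and nothing moves.
- r.hand_in(): hands the job in; it is judged then, once.
The state is a dict: "clock": time; "joints": joint angles; "joint_vel": joint speeds; "joint_torque": joint torques, N m; "tcp_pos": TCP position; "orientation": TCP orientation; "contact_force": force on the tool from outside, world axes, zero at the start; "torque": the same for the moment, N m; "opening": finger opening in m; "gripper_force": force on a finger pad.
Only numpy, scipy, OpenCV 4.12 (cv2) and the standard library are available. Lean on these libraries where they do the work, as an engineer would, in place of code of your own. Each camera call takes 0.05 s, during which the arm holds its last target. There are 200 camera calls.

TASK

Prove the angle gauge before it is used: pick it up by its grip, seat the notch under its foot upright on the ball-headed stud of the check block, then, keeping it bearing lightly on the ball, rock it sideways until its swinging pointer settles on the set mark. Finish while still holding the gauge there, on the stud with the pointer steady on the mark; do not let go, do not press hard and leave the other things on the bench where they are.

Things in the scene. Friction and masses are not known exactly. Their poses are not given: they have to be found in the camera images.
- gauge: Angle gauge, loose, 0.3 kg, upright on its foot, 36 x 120 x 155 mm (x, y, z). Origin: centre of the foot's underside; z up, y along the foot; the open dial face looks to its -x. Foot 16 mm high, white dial box 92 mm wide over it (z 16 to 101 mm), black grip on top (z 101 to 155 mm). A notch 16 mm wide, 8 mm deep runs along x across the middle of the underside.
- gauge_grip (a point): Centre of the gauge's black grip, 130 mm above the gauge's origin; grip 30 mm wide along the gauge's y, 22 mm thick along its x.
- gauge_seat (a point): Point on the gauge 9 mm below its origin (gauge z = -9 mm): it coincides with the stud ball's centre when the notch is seated centrally on the ball.
- pointer (a joint): Angle of the weighted black pointer, rad; it hangs freely from a pivot 90 mm above the gauge's origin, reads 0 with the gauge upright and +a when the gauge is turned by +a (right-hand) about its own x axis, that is with its +y end raised. It swings and settles in about one second.
- set_mark (a joint): Angle of the set mark on the dial, rad, between 0.2 and 0.45, fixed for the run: the pointer stands on the mark when both joints read the same. Seen from the front of the dial the mark lies to the right (gauge -y) of the scale's centre.
- pointer_tip (a point): Tip of the pointer, 54 mm from its pivot.
- mark_tip (a point): Inner edge of the set mark, a dark steel tab 8 mm wide just below the scale, 54 mm from the pointer's pivot.
- check_block: Check block, fixed: a timber joist offcut 85 x 130 x 44 mm with a steel plate on it, packed up a little askew so that its stud leans by 0.1 rad. Origin: centre of its underside on the bench; z up, y along its length.
- stud: The steel stud of the check block, fixed to it: 12 mm stem with a ball head 24 mm in diameter. Origin at the plate, 51 mm above the bench; its z runs along the leaning stem.
- stud_ball (a point): Centre of the stud's ball, about 111 mm above the bench; ball radius 12 mm.
- bearing: Ball bearing 62 mm across, 16 mm high, lying on the bench; bystander. Origin at its underside.
- spark_plug: Spark plug lying on the bench, 84 mm long; bystander.
- oil_filter: Blue oil filter canister, 66 mm across, 79 mm high; bystander. Origin at its underside.
- wrench: Combination wrench lying flat, 145 mm long; bystander.
- valve: Engine valve standing on its head, 34 mm across, 104 mm high; bystander. Origin at its underside.
- steel_cup: Steel mug, 56 x 76 x 52 mm; bystander. Origin at its underside.
- nut: Hexagon nut, 22 mm; bystander.

How it is judged:
By the outcome, as a careful person would: the job done as asked, in the order asked, and still so for the second after the job is handed in, while the arm keeps its last pose, push and grip.
It also fails if it takes over 48 s, if anything falls off the work surface, if the arm or the gripper's body presses on something with over 40 N, if the wrist force passes 120 N, or if a joint passes its speed limit or range.

## Working session

There is one attempt and no reset: what is moved stays moved. The work goes in short steps, each a Python script; the robot and the scene stay as the last script left them, time stands still between calls to the robot, and variables do not carry over. Pictures are saved under pics/ and viewed, at most 10 in all, crops included, and the job is handed in when it is done.

```bash
mkdir -p pics; cat > h.py <<'E'
import numpy as np, cv2, pickle
from station import r
def snap(n,tag):
    s=r.snapshot(n); s={k:(np.array(v) if k in('R','t','frame') else v) for k,v in s.items()}
    pickle.dump(s,open(f'pics/{tag}.pkl','wb')); return s
def load(tag): return pickle.load(open(f'pics/{tag}.pkl','rb'))
def save(im,name): cv2.imwrite(f'pics/{name}.png',cv2.cvtColor(im,cv2.COLOR_RGB2BGR))
def ray(s,u,v):
    d=s['R'].T@np.array([(u-s['cx'])/s['fx'],(v-s['cy'])/s['fy'],1.]); return -s['R'].T@s['t'],d/np.linalg.norm(d)
def onz(s,u,v,z):
    c,d=ray(s,u,v); return c+d*(z-c[2])/d[2]
def tri(*obs):
    A=np.zeros((3,3));b=np.zeros(3)
    for s,u,v in obs:
        c,d=ray(s,u,v);P=np.eye(3)-np.outer(d,d);A+=P;b+=P@c
    X=np.linalg.solve(A,b)
    return X,[np.round(proj(s,X)-[u,v],1) for s,u,v in obs]
def proj(s,X):
    p=s['R']@X+s['t']; return np.array([s['fx']*p[0]/p[2]+s['cx'],s['fy']*p[1]/p[2]+s['cy']])
E
python3 - <<'E'
from h import *
a=snap('scene','scene0');b=snap('top','top0')
for s,n in((a,'scene0'),(b,'top0')):
    save(cv2.resize(s['frame'],(800,600),interpolation=cv2.INTER_CUBIC),n)
    print(n,np.round(-s['R'].T@s['t'],3),np.round(s['R'],3).tolist(),s['fx'])
print({k:v for k,v in r.sense().items() if k in('clock','contact_force','opening','orientation')})
E
```

```text
scene0 [ 0.11  -0.735  0.752] [[0.868, -0.497, 0.021], [-0.293, -0.545, -0.786], [0.402, 0.676, -0.618]] 355.85834983522585
top0 [ 0.341 -0.015  1.12 ] [[-0.023, -1.0, -0.002], [-0.985, 0.023, -0.172], [0.172, -0.002, -0.985]] 347.1783768184019
{'clock': 0.1, 'orientation': array([-1.79901015e+02, -6.20139500e-03,  1.54745827e+02]), 'contact_force': array([ 0.40912571,  0.51411532, -0.07624662]), 'opening': 0.08757835215767257}
```

View pics/scene0.png

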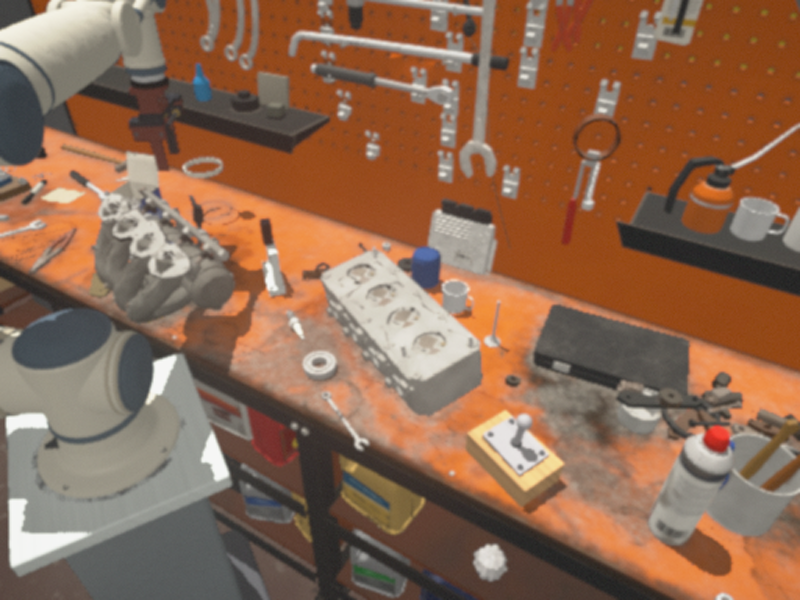

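View pics/top0.png

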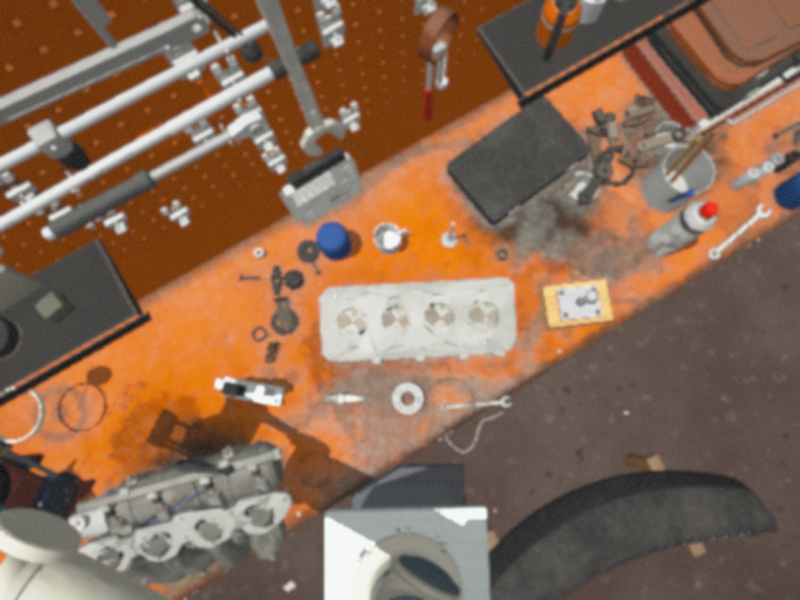

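The scene view shows the gauge edge-on at about (270,260) with its black grip up, and the check block and stud at (522,425). In the top view (both scaled 800x600) the gauge is at (250,390) and the stud ball at about (592,296). I'll zoom in on both.

```bash
python3 - <<'E'
from h import *
a=load('scene0');b=load('top0')
def crop(s,u,v,w=36,h=30): 
    return cv2.resize(s['frame'][v-h:v+h,u-w:u+w],(400,300*h//30*36//36),interpolation=cv2.INTER_CUBIC)
im=np.vstack([np.hstack([crop(a,173,165),crop(b,160,250)]),np.hstack([crop(a,333,285),crop(b,372,193)])])
print(im.shape);save(im,'crop0')
E
```

```text
(600, 800, 3)
```

View pics/crop0.png

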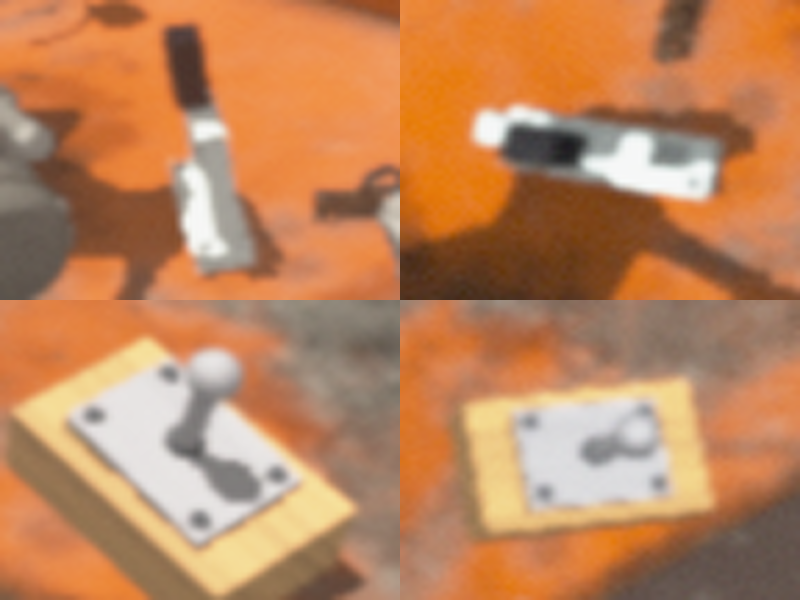

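```bash
python3 - <<'E'
from h import *
a=load('scene0');b=load('top0')
print('ball',tri((a,335.7,269.6),(b,378.7,190.2)))
hsv=lambda s:cv2.cvtColor(s['frame'],cv2.COLOR_RGB2HSV)
def blob(s,u,v,f):
    m=np.zeros(s['frame'].shape[:2],np.uint8);m[v-26:v+26,u-30:u+30]=f(s)[v-26:v+26,u-30:u+30]
    n,l,st,c=cv2.connectedComponentsWithStats(m);k=1+np.argmax(st[1:,4]);print(c[k],st[k],cv2.minAreaRect(np.argwhere(l==k)[:,::-1].astype(np.float32)));return c[k]
dark=lambda s:((hsv(s)[...,2]<75)&(hsv(s)[...,1]<130)).astype(np.uint8)
grey=lambda s:((hsv(s)[...,1]<50)&(hsv(s)[...,2]>90)).astype(np.uint8)
ga=blob(a,173,160,dark);gb=blob(b,160,250,dark)
print('grip',tri((a,*ga),(b,*gb)))
blob(a,173,170,grey);blob(b,163,250,grey)
for p in ((475,125),(718,180),(712,200),(590,185)):
    u=160-36+(p[0]-400)/5.556;v=250-30+p[1]/5
    print(p,onz(b,u,v,.016)[:2],onz(b,u,v,.1)[:2])
w=snap('wrist','w0');print('wcam',-w['R'].T@w['t'],w['R'],w['fx'],w['cx'],w['cy'])
s=r.sense();from scipy.spatial.transform import Rotation as Ro
T=Ro.from_euler('xyz',s['orientation'],degrees=True).as_matrix()
print('in tool',T.T@(-w['R'].T@w['t']-s['tcp_pos']),T.T@w['R'].T)
E
```

```text
ball (array([ 0.54741907, -0.36587331,  0.11128139]), [array([-0.7,  0.2]), array([ 0.3, -0.5])])Traceback (most recent call last):
  File "<stdin>", line 10, in <module>
  File "<stdin>", line 7, in blob
    return _wrapfunc(a, 'argmax', axis=axis, out=out, **kwds)
    return bound(*args, **kwds)
ValueError: attempt to get argmax of an empty sequence
```

```bash
python3 - <<'E'
from h import *
a=load('scene0');b=load('top0')
hsv=lambda s:cv2.cvtColor(s['frame'],cv2.COLOR_RGB2HSV)
def blob(s,u,v,w,h,f):
    m=np.zeros(s['frame'].shape[:2],np.uint8);m[v-h:v+h,u-w:u+w]=f(s)[v-h:v+h,u-w:u+w]
    n,l,st,c=cv2.connectedComponentsWithStats(m);k=1+np.argmax(st[1:,4]);print(c[k],st[k],cv2.minAreaRect(np.argwhere(l==k)[:,::-1].astype(np.float32)));return c[k]
dark=lambda s:((hsv(s)[...,2]<75)).astype(np.uint8)
ga=blob(a,171,148,8,12,dark);gb=blob(b,150,248,10,8,dark)
print('grip',tri((a,*ga),(b,*gb)))
for p in ((475,125),(718,180),(712,200),(590,185)):
    u=160-36+(p[0]-400)/5.556;v=250-30+p[1]/5
    print(p,onz(b,u,v,.016)[:2],onz(b,u,v,.1)[:2])
w=snap('wrist','w0');print('wcam',-w['R'].T@w['t'],w['R'],w['fx'],w['cx'],w['cy'])
s=r.sense();from scipy.spatial.transform import Rotation as Ro
T=Ro.from_euler('xyz',s['orientation'],degrees=True).as_matrix()
print('in tool',T.T@(-w['R'].T@w['t']-s['tcp_pos']),T.T@w['R'].T)
E
```

```text
Traceback (most recent call last):
ValueError: attempt to get argmax of an empty sequence
```

```bash
python3 - <<'E'
from h import *
a=load('scene0');b=load('top0')
V=lambda s:cv2.cvtColor(s['frame'],cv2.COLOR_RGB2HSV)[...,2]
print(V(a)[136:162:3,164:180]);
def blob(s,u,v,w,h):
    m=np.zeros(s['frame'].shape[:2],np.uint8);m[v-h:v+h,u-w:u+w]=V(s)[v-h:v+h,u-w:u+w]<115
    n,l,st,c=cv2.connectedComponentsWithStats(m)
    if n<2: print('none');return
    k=1+np.argmax(st[1:,4]);print(c[k],st[k],cv2.minAreaRect(np.argwhere(l==k)[:,::-1].astype(np.float32)));return c[k]
ga=blob(a,171,148,8,12);gb=blob(b,150,248,10,8)
if ga is not None and gb is not None: print('grip',tri((a,*ga),(b,*gb)))
for p in ((475,125),(718,180),(712,200),(590,185)):
    u=160-36+(p[0]-400)/5.556;v=250-30+p[1]/5
    print(p,onz(b,u,v,.016)[:2],onz(b,u,v,.1)[:2])
w=snap('wrist','w0');print('wcam',-w['R'].T@w['t'],w['R'],w['fx'],w['cx'],w['cy'])
s=r.sense();from scipy.spatial.transform import Rotation as Ro
T=Ro.from_euler('xyz',s['orientation'],degrees=True).as_matrix()
print('in tool',T.T@(-w['R'].T@w['t']-s['tcp_pos']),T.T@w['R'].T)
E
```

```text
[[238 239 240 239 240 239 240 239 240 240 240 239 240 239 238 238]
 [236 237 232 225 222 218 208 204 220 234 239 239 238 239 239 239]
 [237 227 175 108  85  86  84  90 132 206 234 238 239 238 238 238]
 [238 233 196 125  84  76  75  77  92 153 219 236 238 238 238 238]
 [237 234 212 147  94  76  76  75  81 131 211 235 238 238 238 237]
 [236 235 230 189 123  83  77  78  78  97 159 220 235 238 239 238]
 [235 236 234 219 163 102  79  76  78  81 118 185 227 237 238 238]
 [234 235 236 235 229 206 164 140 138 143 152 165 205 231 238 239]
 [235 236 236 237 237 234 219 215 236 243 243 242 235 233 236 238]]
[170.27848101 148.21518987] [167 141   7  16  79] ((170.21998596191406, 148.5399932861328), (15.556349754333496, 5.091169834136963), 81.8698959350586)
[149.81904762 249.20952381] [143 245  15   9 105] ((149.90245056152344, 249.37803649902344), (14.024806022644043, 7.840639591217041), 6.34019136428833)
grip (array([0.3873335 , 0.3039229 , 0.12585782]), [array([-0.,  0.]), array([ 0., -0.])])
(475, 125) [0.40642422 0.37865877] [0.40146524 0.34868676]
(718, 180) [0.36880168 0.2396739 ] [0.36670445 0.22027373]
(712, 200) [0.3564581  0.24285666] [0.35529978 0.2232144 ]
(590, 185) [0.36736668 0.31208887] [0.3653786  0.28718048]
wcam [0.17947182 0.57801379 0.38381307] [[ 0.4265825   0.90444737 -0.00152516]
 [ 0.86160271 -0.4058608   0.30482419]
 [ 0.27507843 -0.13134675 -0.95240742]] 321.28757300700505 259.84215543151066 192.77963397288994
in tool [ 0.08428951 -0.00068301  0.0199493 ] [[ 1.00475881e-04 -9.52370551e-01 -3.04943149e-01]
 [ 9.99999994e-01  8.59066395e-05  6.11947743e-05]
 [-3.20834597e-05 -3.04943154e-01  9.52370554e-01]]
```

Ball is at (0.547,-0.366,0.111), and its height matches the given 111 mm. Grip is at (0.387,0.304,0.126), against 130 mm expected. The gauge's long axis runs about 15° off world y. Next I'll look at the dial with the wrist camera.

```bash
cat >> h.py <<'E'
from scipy.spatial.transform import Rotation as Ro
RCT=np.array([[0,-.95237,-.304943],[1,0,0],[0,-.304943,.95237]]); PCT=np.array([.08429,-.0007,.01995])
def look(C,target,rolls=range(0,360,15)):
    """tool poses (pos, rpy) putting the wrist camera at C looking at target"""
    z=np.array(target)-C; z/=np.linalg.norm(z); out=[]
    x=np.cross(z,[0,0,1]); x/=np.linalg.norm(x); B=np.c_[x,np.cross(z,x),z]
    for a in rolls:
        T=B@Ro.from_euler('z',a,degrees=True).as_matrix()@RCT.T
        p=np.array(C)-T@PCT; e=Ro.from_matrix(T).as_euler('xyz',degrees=True)
        q=r.inverse_kinematics(p,e)
        if q is not None: out.append((np.abs(np.array(q)-r.sense()['joints']).max(),a,p,e,q))
    return sorted(out,key=lambda o:o[0])
E
python3 - <<'E'
from h import *
G=np.array([.387,.304,0]);gx=np.array([np.cos(np.radians(-15)),np.sin(np.radians(-15)),0])
for sgn in(-1,1):
  for tilt in(30,40,50,60):
    t=np.radians(tilt);T=G+[0,0,.06];C=T+.27*(sgn*gx*np.sin(t)+[0,0,np.cos(t)])
    for o in look(C,T)[:3]: print(sgn,tilt,round(o[0]),o[1],np.round(o[2],3),np.round(o[4]))
E
```

```text
-1 30 30 180 [0.332 0.319 0.331] [ 43. -20. 101. -10.  92. -33.]
-1 30 35 195 [0.324 0.298 0.33 ] [ 41. -25. 105.  -8.  89. -21.]
-1 30 40 210 [0.312 0.28  0.326] [ 40. -31. 110.  -7.  85.  -8.]
-1 40 32 165 [0.291 0.354 0.315] [ 54. -19. 103. -23.  92. -35.]
-1 40 36 180 [0.288 0.331 0.317] [ 52. -24. 107. -20.  88. -24.]
-1 40 41 195 [0.28  0.31  0.315] [ 51. -30. 111. -19.  85. -12.]
-1 50 35 150 [0.25  0.386 0.286] [ 65. -15. 105. -35.  93. -37.]
-1 50 37 165 [0.25  0.365 0.293] [ 63. -20. 108. -33.  90. -26.]
-1 50 42 180 [0.246 0.343 0.295] [ 62. -27. 112. -31.  87. -14.]
-1 60 43 165 [0.213 0.374 0.264] [ 71. -20. 112. -43.  90. -15.]
-1 60 44 150 [0.214 0.396 0.256] [ 72. -13. 108. -44.  93. -27.]
-1 60 46 180 [0.209 0.353 0.266] [ 70. -26. 117. -42.  87.  -3.]
1 30 48 0 [0.587 0.251 0.245] [ 15.  30.  63.  28. 128. -51.]
1 30 49 15 [0.578 0.23  0.246] [ 12.  26.  67.  30. 125. -38.]
1 30 51 30 [0.566 0.212 0.25 ] [ 10.  22.  72.  31. 121. -24.]
1 40 49 0 [0.615 0.244 0.206] [ 13.  39.  57.  33. 134. -50.]
1 40 51 15 [0.607 0.223 0.208] [ 11.  35.  62.  35. 131. -36.]
1 40 53 30 [0.595 0.204 0.213] [  9.  31.  66.  36. 127. -23.]
1 50 50 0 [0.636 0.238 0.163] [ 12.  47.  52.  40. 139. -47.]
1 50 52 15 [0.628 0.217 0.165] [ 10.  44.  57.  41. 136. -33.]
1 50 54 30 [0.617 0.198 0.172] [  8.  40.  61.  41. 133. -20.]
1 60 50 0 [0.649 0.234 0.117] [ 11.  55.  48.  47. 144. -43.]
1 60 53 15 [0.642 0.213 0.119] [  9.  52.  52.  48. 141. -29.]
1 60 54 345 [0.653 0.256 0.12 ] [ 13.  58.  43.  45. 147. -58.]
```

```bash
python3 - <<'E'
from h import *
G=np.array([.387,.304,0]);gx=np.array([np.cos(np.radians(-15)),np.sin(np.radians(-15)),0])
t=np.radians(52);T=G+[0,0,.07];best=None
for d in(.32,.35,.38):
  C=T+d*(-gx*np.sin(t)+[0,0,np.cos(t)])
  for o in look(C,T)[:8]:
    z=Ro.from_euler('xyz',o[3],degrees=True).as_matrix()[:,2]
    tip=o[2]+.182*z; print(d,o[1],round(o[0]),np.round(o[2],3),np.round(tip,3),np.round(tip-(G+[0,0,.155]),3))
    if best is None and np.linalg.norm(tip-(G+[0,0,.13]))>.12 and tip[2]>.12: best=o
print(best)
if best:
    r.reach(best[2],best[3]);w=snap('wrist','w1')
    save(cv2.resize(w['frame'],(800,600),interpolation=cv2.INTER_CUBIC),'w1')
    print(r.sense()['clock'],r.sense()['contact_force'])
E
```

```text
0.32 165 35 [0.204 0.377 0.328] [0.3   0.336 0.18 ] [-0.087  0.032  0.025]
0.32 150 37 [0.204 0.398 0.322] [0.3   0.344 0.177] [-0.087  0.04   0.022]
0.32 180 39 [0.2   0.355 0.331] [0.299 0.328 0.18 ] [-0.088  0.024  0.025]
0.32 135 43 [0.2   0.418 0.311] [0.299 0.351 0.173] [-0.088  0.047  0.018]
0.32 195 44 [0.193 0.334 0.329] [0.296 0.321 0.18 ] [-0.091  0.017  0.025]
0.32 210 49 [0.182 0.315 0.322] [0.293 0.314 0.178] [-0.094  0.01   0.023]
0.32 225 54 [0.169 0.3   0.311] [0.288 0.308 0.174] [-0.099  0.004  0.019]
0.32 120 54 [0.193 0.434 0.296] [0.296 0.356 0.168] [-0.091  0.052  0.013]
0.35 165 35 [0.181 0.383 0.347] [0.277 0.342 0.198] [-0.11   0.038  0.043]
0.35 150 37 [0.181 0.404 0.34 ] [0.277 0.35  0.195] [-0.11   0.046  0.04 ]
0.35 180 37 [0.177 0.361 0.349] [0.276 0.334 0.199] [-0.111  0.03   0.044]
0.35 135 42 [0.178 0.424 0.329] [0.276 0.357 0.191] [-0.111  0.053  0.036]
0.35 195 42 [0.17  0.34  0.347] [0.274 0.327 0.198] [-0.113  0.023  0.043]
0.35 210 47 [0.159 0.321 0.341] [0.27  0.32  0.196] [-0.117  0.016  0.041]
0.35 225 51 [0.147 0.306 0.33 ] [0.265 0.315 0.192
[... 280 characters left out ...]
] [0.255 0.356 0.214] [-0.132  0.052  0.059]
0.38 195 40 [0.147 0.346 0.366] [0.251 0.333 0.217] [-0.136  0.029  0.062]
0.38 135 41 [0.155 0.43  0.348] [0.253 0.363 0.21 ] [-0.134  0.059  0.055]
0.38 210 45 [0.137 0.327 0.359] [0.247 0.326 0.214] [-0.14   0.022  0.059]
0.38 225 50 [0.124 0.312 0.348] [0.243 0.321 0.211] [-0.144  0.017  0.056]
0.38 120 53 [0.148 0.446 0.333] [0.251 0.369 0.205] [-0.136  0.065  0.05 ]
(np.float64(35.45378911981249), 165, array([0.18115521, 0.38299574, 0.34694436]), array([-166.00724423,   32.49082474, -178.00833272]), array([ 73.05094438, -21.63450389, 103.77775879, -35.45166233,
        99.83684708, -20.47417922]))
1.0083 [-0.15246581 -0.19953294  0.78125118]
```

View pics/w1.png

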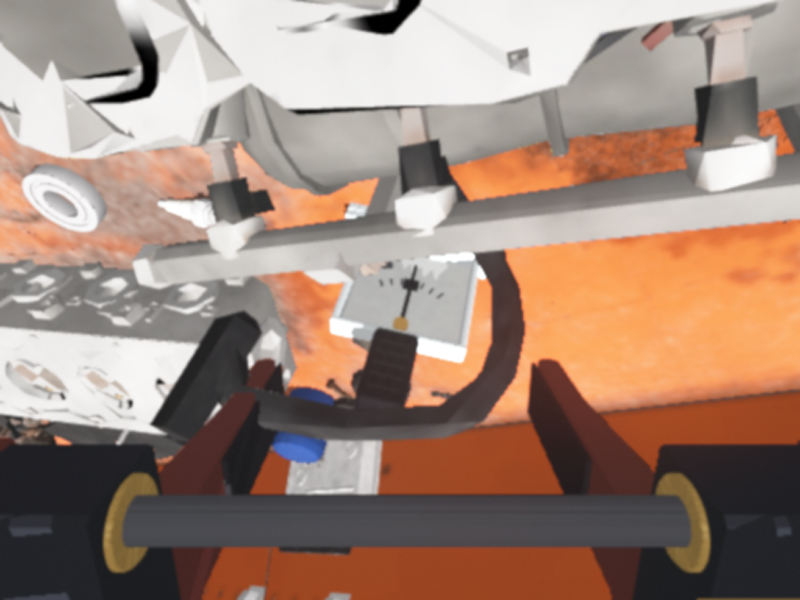

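The dial faces the robot (gauge -x), with the pivot at (401,323) and the pointer hanging towards (413,268). The engine's rail hides the lower dial, so I'll move the camera towards -y and higher.

```bash
python3 - <<'E'
from h import *
G=np.array([.387,.304,0]);T=G+[0,0,.07];k=0;ims=[]
for az,tilt,d in((-15+25,38,.30),(-15+45,48,.30)):
  t=np.radians(tilt);u=np.array([-np.cos(np.radians(az)),-np.sin(np.radians(az)),0]);C=T+d*(u*np.sin(t)+[0,0,np.cos(t)])
  for o in look(C,T,range(120,250,10)):
    M=Ro.from_euler('xyz',o[3],degrees=True).as_matrix();tips=[o[2]+.182*M[:,2]+s*.05*M[:,1] for s in(-1,0,1)]
    if min(np.linalg.norm(p-(G+[0,0,.13])) for p in tips)>.09 and min(p[2] for p in tips)>.17:
        print(az,tilt,o[1],np.round(o[2],3),np.round(tips,3).tolist());break
  else: print('none');continue
  try:
    r.servo_line(o[2],o[3],.3)
  except r.IKError as e: print('line',e); r.reach(o[2],o[3])
  w=snap('wrist',f'w2_{k}');c=proj(w,T).astype(int);print(c,r.sense()['contact_force'],r.sense()['clock']);k+=1
  f=w['frame'];x=np.clip(c[0]-60,0,392);y=np.clip(c[1]-90,0,204)
  ims.append(cv2.resize(f[y:y+180,x:x+120],(400,600),interpolation=cv2.INTER_CUBIC));print('off',x,y)
save(np.hstack(ims),'w2')
E
```

```text
none
noneTraceback (most recent call last):
  File "<stdin>", line 16, in <module>
    return _nx.concatenate(arrs, 1, dtype=dtype, casting=casting)
           ~~~~~~~~~~~~~~~^^^^^^^^^^^^^^^^^^^^^^^^^^^^^^^^^^^^^^^
ValueError: need at least one array to concatenate
```

```bash
cat > v.py <<'E'
from h import *
G=np.array([.387,.304,0]);T=G+[0,0,.07];k=0;ims=[]
for az,tilt,d in((10,36,.34),(30,48,.36)):
  t=np.radians(tilt);u=np.array([-np.cos(np.radians(az)),-np.sin(np.radians(az)),0]);C=T+d*(u*np.sin(t)+[0,0,np.cos(t)])
  best=None
  for o in look(C,T,range(0,360,10)):
    M=Ro.from_euler('xyz',o[3],degrees=True).as_matrix();tips=[o[2]+.182*M[:,2]+s*.057*M[:,1] for s in(-1,0,1)]
    m=min(np.linalg.norm(p-(G+[0,0,.13])) for p in tips); zz=min(p[2] for p in tips)
    if zz>.165 and o[0]<90 and (best is None or m>best[0]): best=(m,zz,o,tips)
  if best is None: print('none');continue
  o=best[2];print(az,tilt,o[1],round(best[0],3),round(best[1],3),np.round(o[2],3),np.round(o[4]))
  if best[0]<.07: continue
  r.reach(o[2],o[3])
  w=snap('wrist',f'w2_{k}');c=proj(w,T).astype(int);print(c,r.sense()['contact_force'],r.sense()['clock']);k+=1
  f=w['frame'];x=np.clip(c[0]-60,0,392);y=np.clip(c[1]-90,0,204)
  ims.append(cv2.resize(f[y:y+180,x:x+120],(400,600),interpolation=cv2.INTER_CUBIC));print('off',x,y)
if ims: save(np.hstack(ims),'w2')
E
python3 v.py
```

```text
10 36 100 0.116 0.169 [0.191 0.356 0.348] [  71.  -26.  107.  -37.   98. -109.]
[259 193] [-0.75322779 -1.49498066  0.34840447] 2.4333
off 199 103
none
```

View pics/w2.png

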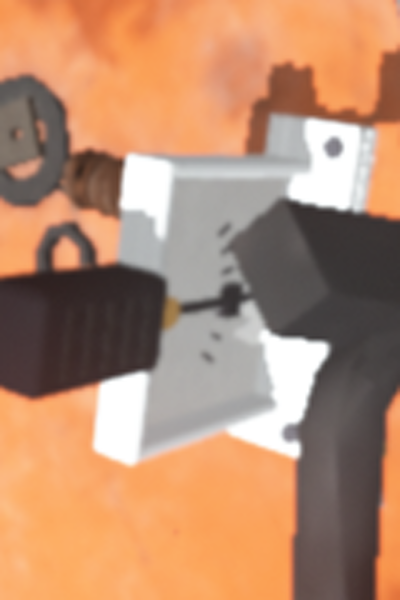

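The dial is now visible: the pivot (172,313), the bob (232,298), and the ticks. A black lever and hose on the engine hides the mark corner. I'll locate that object so I can avoid it.

```bash
python3 - <<'E'
from h import *
a=load('w1');b=load('w2_0');c=load('scene0');t=load('top0')
L=tri((a,250/1.5625,318/1.5625),(b,199+290/3.333,103+200/3.333));print('lever',L,proj(c,L[0])*1.5625,proj(t,L[0])*1.5625)
L=tri((a,160/1.5625,395/1.5625),(b,199+230/3.333,103+245/3.333));print('lever2',L,proj(c,L[0])*1.5625)
P=tri((a,401/1.5625,323/1.5625),(b,199+172/3.333,103+313/3.333));print('pivot',P)
# box top front corners
u=lambda p:(199+p[0]/3.333,103+p[1]/3.333)
for p in((125,155),(170,158),(98,455),(140,462)): print(p,onz(b,*u(p),.101))
save(b['frame'],'w2full')
E
```

```text
lever (array([0.2879092 , 0.26882391, 0.17243578]), [array([4. , 5.4]), array([ 5.8, -4.6])]) [220.78089871 231.44172906] [244.09480804 446.60476188]
lever2 (array([0.26088708, 0.27212147, 0.2284423 ]), [array([ 7.9, 11.8]), array([ 13.7, -10.1])]) [201.01652938 208.72620035]
pivot (array([0.38311362, 0.30594542, 0.09136344]), [array([-0.4, -0.6]), array([-0.5,  0.5])])
(125, 155) [0.39015098 0.25820151 0.101     ]
(170, 158) [0.37374953 0.25980384 0.101     ]
(98, 455) [0.40583131 0.34940596 0.101     ]
(140, 462) [0.38922152 0.34958923 0.101     ]
```

View pics/w2full.png

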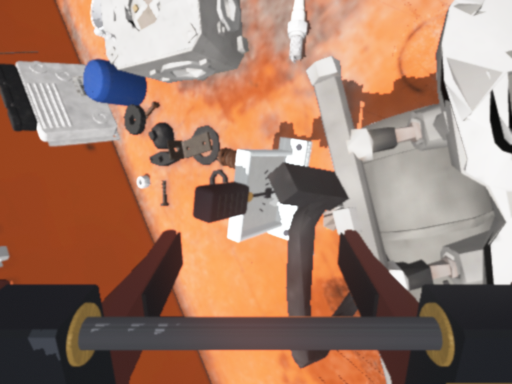

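The lever is about 100 mm in front of the gauge, at z≈0.2, so a straight vertical approach clears it. The box edge measures 92.5 mm against 92 given, so gauge yaw ≈ -9.8° and grip centre ≈ (0.389,0.304). Next I'll check IK for the grasp and the final poses.

```bash
cat >> h.py <<'E'
BALL=np.array([.5474,-.3659,.1113])
def pose(seat,yaw,a,flip,h=.139+.163):
    """TCP pose: gauge yaw (deg) and rock a (rad about own x), seat point at seat; flip: camera on dial side"""
    Rg=Ro.from_euler('z',yaw,degrees=True)*Ro.from_euler('x',a)
    Rt=Rg*Ro.from_euler('z',180 if flip else 0,degrees=True)*Ro.from_euler('x',180,degrees=True)
    return np.array(seat)+Rg.apply([0,0,h]),Rt.as_euler('xyz',degrees=True)
E
python3 - <<'E'
from h import *
for flip in(0,1):
    p,e=pose([.389,.304,-.009],-9.8,0,flip);print(flip,'pick',np.round(r.inverse_kinematics(p,e)))
    for yaw in(0,15,30,45,60):
        out=[]
        for a in(0,.2,.3,.4,.47):
            q=r.inverse_kinematics(*pose(BALL,yaw,a,flip));out.append(None if q is None else np.round(q).astype(int).tolist())
        hq=r.inverse_kinematics(*pose(BALL+[0,0,.13],yaw,0,flip));print(yaw,out,'hi',None if hq is None else np.round(hq))
E
```

```text
0 pick [ 34. -11.  97.  -0.  93. 134.]
0 [[-37, 15, 59, 0, 106, 53], [-43, 24, 49, 9, 115, 51], [-45, 29, 43, 14, 119, 50], [-48, 35, 37, 18, 124, 51], [-49, 39, 33, 22, 127, 51]] hi [-37.  20.  39.  -0. 121.  53.]
15 [[-37, 15, 59, 0, 106, 38], [-41, 27, 45, 7, 118, 37], [-43, 34, 37, 11, 124, 37], [-45, 42, 27, 15, 130, 38], [-46, 48, 20, 18, 135, 39]] hi [-37.  20.  39.  -0. 121.  38.]
30 [[-37, 15, 59, 0, 106, 23], [-40, 29, 42, 5, 120, 22], [-41, 38, 31, 7, 127, 23], [-42, 48, 19, 10, 135, 24], None] hi [-37.  20.  39.  -0. 121.  23.]
45 [[-37, 15, 59, 0, 106, 8], [-38, 31, 40, 2, 121, 8], [-38, 40, 28, 3, 129, 8], [-39, 52, 12, 4, 139, 9], None] hi [-37.  20.  39.  -0. 121.   8.]
60 [[-37, 15, 59, 0, 106, -7], [-36, 31, 40, -1, 121, -6], [-36, 40, 28, -2, 129, -7], [-35, 53, 11, -3, 139, -7], None] hi [-37.  20.  39.  -0. 121.  -7.]
1 pick [ 34. -11.  97.   0.  93. -46.]
0 [[-37, 15, 59, 0, 106, -127], [-43, 24, 49, 9, 115, -129], [-45, 29, 43, 14, 119, -130], [-48, 35, 37, 18, 124, -129], [-49, 39, 33, 22, 127, -129]] hi [ -37.   20.   39.    0.  121. -127.]
15 [[-37, 15, 59, 0, 106, -142], [-41, 27, 45, 7, 118, -143], [-43, 34, 37, 11, 124, -143], [-45, 42, 27, 15, 130, -142], [-46, 48, 20, 18, 135, -141]] hi [ -37.   20.   39.   -0.  121. -142.]
30 [None, None, None, None, None] hi None
45 [None, None, None, None, None] hi None
60 [None, None, None, None, None] hi None
```

```bash
python3 - <<'E'
from h import *
p,e=pose([.389,.304,-.009],-9.8,0,1)
s=r.sense();up=s['tcp_pos']+[0.03,0,.13]
try: r.servo_line(up,None,.3)
except r.IKError: r.reach(up,s['orientation'])
r.reach(p+[0,0,.13],e);r.wait(.2);f0=r.sense()['contact_force'];w=snap('wrist','w3')
r.servo_line(p+[0,0,.002],None,.15);f1=r.sense()['contact_force']
print(f0,f1)
if np.abs(f1-f0).max()<4:
    r.grab(25);s=r.sense();print('grab',s['opening'],s['gripper_force'],s['contact_force'])
    r.servo_line(p+[0,0,.16],None,.15);r.wait(.5);s=r.sense();print('lift',s['opening'],s['gripper_force'],s['contact_force']-f0,s['torque'],s['clock'])
    w4=snap('wrist','w4');sc=snap('scene','s4')
    save(np.hstack([cv2.resize(w['frame'],(400,300)),cv2.resize(w4['frame'],(400,300))]),'w34') if 0 else save(w4['frame'],'w4')
E
```

```text
[1.53425908 0.39637816 0.05421182] [0.69241769 0.37908757 0.27431147]
grab 0.030238898995618435 24.93109166622162 [-0.47526629  1.65327176 -0.9954952 ]
lift 0.030229128505765562 24.93081361055374 [-1.56148878 -0.51669549 -2.29134674] [0.02019469 0.01372099 0.02294697] 8.0667
```

View pics/w4.png

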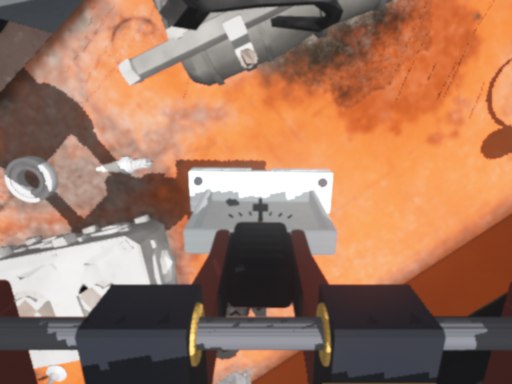

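The gauge is held (30.2 mm) and lifted. The wrist view shows the dial: the bob at (261,208) and a dark tab, which should be the mark, at (232,202). I'll zoom in.

```bash
python3 - <<'E'
from h import *
w=load('w4');print(w['frame'][195:222:2,222:242:1,1])
save(cv2.resize(w['frame'][160:260,190:340],(800,533),interpolation=cv2.INTER_CUBIC),'w4z')
E
```

```text
[[188 188 188 188 189 188 189 189 189 190 190 190 190 190 190 192 226 253
  255 255]
 [187 187 188 188 188 187 182 178 181 185 187 187 185 185 187 190 206 235
  245 247]
 [184 185 184 177 161 143 116  95 101 118 126 123 119 125 148 173 184 188
  189 189]
 [165 165 160 139 105  83  75  74  74  75  76  75  77  78  88 111 139 160
  168 169]
 [154 154 153 148 130 102  83  75  76  76  77  79  79  80  80  83  98 134
  154 158]
 [153 153 154 154 151 142 122 103  96 100 103 108 112 114 119 128 136 147
  155 157]
 [154 153 154 154 154 154 152 151 151 152 153 154 155 155 155 156 156 156
  158 158]
 [152 153 154 153 154 154 155 155 157 157 158 158 158 158 158 158 159 158
  159 159]
 [153 153 154 155 155 156 157 157 157 157 157 157 157 158 158 157 155 152
  155 157]
 [153 154 154 155 156 155 148 141 143 151 155 155 156 157 157 151 129 102
  108 135]
 [154 154 154 153 153 149 128  98  86 101 124 143 152 155 155 154 151 134
  107 104]
 [152 152 152 152 152 151 148 142 131 117 114 135 150 155 155 155 155 154
  149 150]
 [151 152 152 151 152 152 152 153 152 152 151 153 154 154 154 154 155 155
  155 155]
 [151 151 151 152 152 153 153 153 153 152 153 152 152 152 151 147 145 141
  134 130]]
```

View pics/w4z.png

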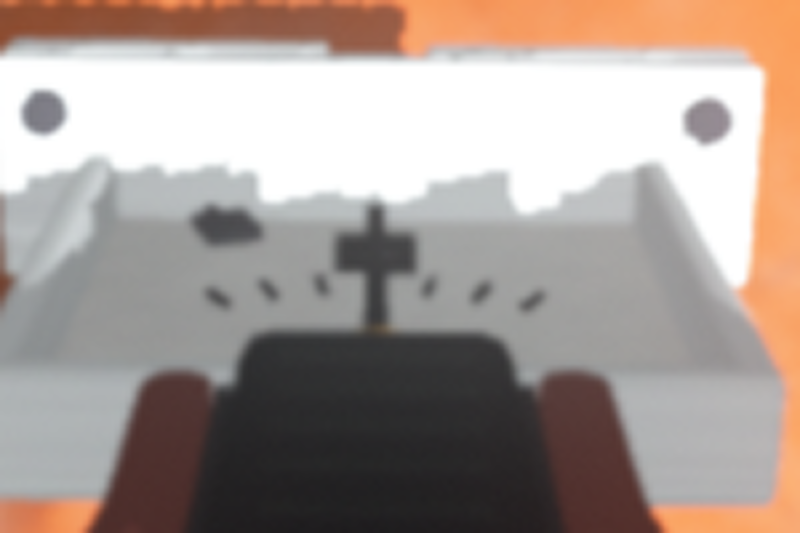

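```bash
python3 - <<'E'
from h import *
from scipy.optimize import fsolve
w=load('w4');s=r.sense()
Rt=Ro.from_euler('xyz',s['orientation'],degrees=True);Rg=(Rt*Ro.from_euler('x',180,degrees=True)*Ro.from_euler('z',180,degrees=True))
org=s['tcp_pos']-Rg.as_matrix()[:,2]*.293
print(Rg.as_euler('xyz',degrees=True),org)
def G(u,v,xd):
    c,d=ray(w,u,v);c=Rg.inv().apply(c-org);d=Rg.inv().apply(d);return c+d*(xd-c[0])/d[0]
Z=lambda p:(190+p[0]/5.333,160+p[1]/5.333)
for n,p in(('tip',(376,205)),('markin',(236,238)),('markc',(228,225))):
    for xd in(-.018,-.015,-.012,-.009,-.006,-.003):
        g=G(*Z(p),xd);print(n,xd,np.round(g*1e3,1),'rad',round(np.hypot(g[1],g[2]-.09)*1e3,1),'ang',round(np.arctan2(-g[1],.09-g[2]),3))
for p in((205,298-0),(218,298),(268,290),(321,286),(429,286),(482,292),(533,300)):
    g=G(*Z(p),-.006);print('tick',np.round(g*1e3,1),round(np.arctan2(-g[1],.09-g[2]),3))
for p in((43,112),(708,120)): print('screw',np.round(G(*Z(p),-.018)*1e3,1))
for z in ((0,372),(783,380),(2,498),(775,498)):
  c,d=ray(w,*Z(z));c=Rg.inv().apply(c-org);d=Rg.inv().apply(d);print('boxtop',np.round((c+d*(.101-c[2])/d[2])*1e3,1))
E
```

```text
[ 2.00738846e-03 -6.21357046e-04 -9.79824245e+00] [0.38899446 0.30402152 0.16002039]
tip -0.018 [-18.   -0.2  77.4] rad 12.6 ang 0.017
tip -0.015 [-15.   -0.2  68.6] rad 21.4 ang 0.009
tip -0.012 [-12.   -0.2  59.7] rad 30.3 ang 0.006
tip -0.009 [-9.  -0.2 50.9] rad 39.1 ang 0.004
tip -0.006 [-6.  -0.1 42.1] rad 47.9 ang 0.003
tip -0.003 [-3.  -0.1 33.2] rad 56.8 ang 0.002
markin -0.018 [-18.  -16.2  89.1] rad 16.2 ang 1.516
markin -0.015 [-15.  -16.9  80.8] rad 19.3 ang 1.073
markin -0.012 [-12.  -17.6  72.5] rad 24.8 ang 0.789
markin -0.009 [ -9.  -18.3  64.2] rad 31.6 ang 0.617
markin -0.006 [ -6.  -19.   55.9] rad 39.1 ang 0.509
markin -0.003 [ -3.  -19.7  47.6] rad 46.8 ang 0.435
markc -0.018 [-18.  -17.5  84.7] rad 18.3 ang 1.274
markc -0.015 [-15.  -18.2  76.1] rad 22.9 ang 0.921
markc -0.012 [-12.  -19.   67.6] rad 29.3 ang 0.704
markc -0.009 [ -9.  -19.8  59.1] rad 36.6 ang 0.569
markc -0.006 [ -6.  -20.5  50.6] rad 44.4 ang 0.48
markc -0.003 [ -3.  -21.3  42.1] rad 52.4 ang 0.418
tick [ -6.  -21.2  77.5] 1.039
tick [ -6.  -19.6  77.5] 1.004
tick [ -6.  -13.6  74.9] 0.733
tick [-6.  -7.1 73.5] 0.405
tick [-6.   6.4 73.5] -0.372
tick [-6.  12.9 75.5] -0.729
tick [-6.  19.  78.2] -1.015
screw [-18.  -48.   35.9]
screw [-18.   46.8  40. ]
boxtop [ -6.7 -41.4 101. ]
boxtop [ -5.8  44.4 101. ]
boxtop [  8.7 -42.2 101. ]
boxtop [  8.7  44.5 101. ]
```

Estimates from this view: set mark ≈ 0.39 rad, pointer reading ≈ 0. Next I'll carry the gauge beside the stud and refine the ball position with the wrist camera.

```bash
python3 - <<'E'
from h import *
Y=8;gx=Ro.from_euler('z',Y,degrees=True).apply([1,0,0])
s=r.sense();r.servo_line(s['tcp_pos']+[0,0,.07],None,.3)
p,e=pose(BALL+gx*.07+[0,0,.12],Y,0,1);print(np.round(p,3),np.round(r.inverse_kinematics(p,e)))
r.reach(p,e);r.wait(.4);s=r.sense();print(s['contact_force'],s['opening'],s['clock'])
w=snap('wrist','w5');c=proj(w,BALL);print(c);save(w['frame'],'w5')
c=c.astype(int)
g=cv2.cvtColor(w['frame'],cv2.COLOR_RGB2GRAY)
R=12/1000*w['fx']/np.linalg.norm(w['R']@BALL+w['t']);print('R',R)
x0,y0=c-40;x0=max(x0,0);y0=max(y0,0)
ci=cv2.HoughCircles(cv2.resize(g[y0:y0+80,x0:x0+80],None,fx=4,fy=4,interpolation=cv2.INTER_CUBIC),cv2.HOUGH_GRADIENT,1,40,param1=120,param2=12,minRadius=int(R*4*.8),maxRadius=int(R*4*1.25))
print(None if ci is None else ci[0][:4]/4+[x0,y0,0])
E
```

```text
[ 0.617 -0.356  0.533] [ -33.   31.   26.    0.  123. -131.]
[ 0.235068    0.51041091 -3.05184193] 0.030378764357074716 11.425
[260.12860876 102.55112864]
R 9.578736155219403
[[260.625      106.125        8.02499962]]
```

View pics/w5.png

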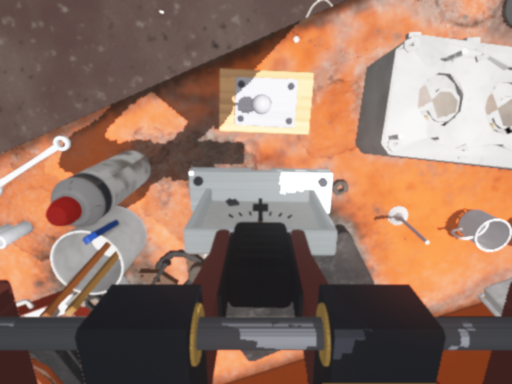

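The wrist view shows the ball at about (262,104) against the predicted (260,103), so the estimate holds within about 2 mm. I'll lower onto it in small guarded steps.

```bash
python3 - <<'E'
from h import *
a=load('scene0');b=load('top0');w=load('w5')
X,res=tri((a,335.7,269.6),(b,378.7,190.2),(w,262,104),(w,262,104));print(X,res)
Y=8;gx=Ro.from_euler('z',Y,degrees=True).apply([1,0,0])
p,e=pose(X+[0,0,.05],Y,0,1);r.servo_line(p+[0,0,.07],None,.2);r.servo_line(p,e,.2)
r.servo_line(p-[0,0,.038],None,.08);r.wait(.4)
fs=[r.sense()['contact_force'] for _ in range(3)];f0=np.mean(fs,0);print('f0',f0)
Rz=Ro.from_euler('z',-Y,degrees=True)
for k in range(14):
    z=.012-.0015*(k+1)
    r.servo_line(pose(X+[0,0,z],Y,0,1)[0],None,.02);r.wait(.1)
    s=r.sense();f=Rz.apply(s['contact_force']-f0);print(round(z*1e3,1),np.round(f,2),np.round(s['torque'],2))
    if f[2]>2 or np.abs(f[:2]).max()>4: break
print(s['clock'],s['tcp_pos'],s['opening']);np.save('X.npy',np.r_[X,z,f0])
w=snap('wrist','w6');sc=snap('scene','s6')
u,v=proj(sc,X).astype(int);save(np.hstack([cv2.resize(w['frame'][160:260,190:340],(450,300),interpolation=cv2.INTER_CUBIC),cv2.resize(sc['frame'][v-50:v+25,u-43:u+44],(348,300),interpolation=cv2.INTER_CUBIC)]),'w6')
E
```

```text
[ 0.54833819 -0.36450604  0.11046161] [array([-0.8, -0.2]), array([-0.3, -0.7]), array([-0.8, -0.5]), array([-0.8, -0.5])]
f0 [-0.56086375 -1.32965813 -1.92448812]
10.5 [ 0.39  1.38 -0.85] [ 0.06 -0.05 -0.01]
9.0 [ 1.39  1.05 -0.67] [0.06 0.   0.05]
7.5 [ 0.84  0.95 -0.5 ] [ 0.07 -0.   -0.01]
6.0 [ 0.84  1.31 -0.29] [0.09 0.01 0.05]
4.5 [ 1.31  1.03 -0.46] [ 0.07 -0.02  0.01]
3.0 [ 0.76  0.91 -0.84] [ 0.02 -0.03 -0.01]
1.5 [ 1.16  1.32 -1.06] [ 0.12 -0.1   0.01]
0.0 [0.06 2.84 3.73] [0.19 0.1  0.01]
16.2917 [ 0.54825496 -0.36442486  0.41319001] 0.029849826922097707
```

View pics/w6.png

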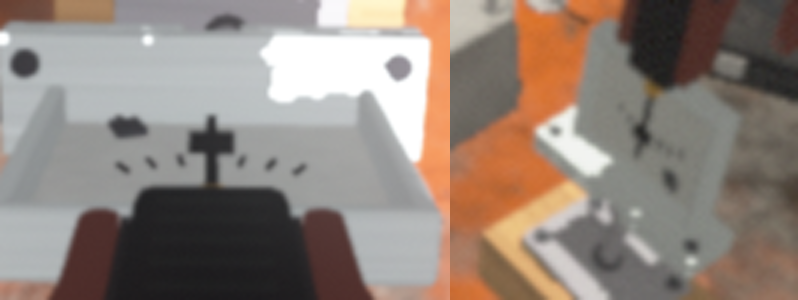

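Contact came at the expected height with about 4.6 N bearing, and the scene view shows the foot on the ball with the pointer at zero. I'll relax the side load, then rock in steps with light force control.

```bash
cat > rock.py <<'E'
from h import *
Y=8
d=np.load('X.npy');X=d[:3]+[0,0,d[3]];FREE=d[4:]+Ro.from_euler('z',Y,degrees=True).apply([1.0,1.15,-.67])
def step(X,a,speed=.06,w=.12,tgt=4,k=.00012,n=1,verbose=1):
    Rg=Ro.from_euler('z',Y,degrees=True)*Ro.from_euler('x',a)
    for i in range(n):
        p,e=pose(X,Y,a,1);r.servo_line(p,e,speed);r.wait(w)
        f=Rg.inv().apply(np.mean([r.sense()['contact_force'] for _ in range(2)],0)-FREE)
        err=f-[0,0,tgt];err[0]=0
        X=X+Rg.apply(np.clip(k*err,-.0006,.0006))
        if verbose: print(round(a,3),np.round(f,2),np.round((X-d[:3])*1e3,2))
        if np.linalg.norm(f)>20: raise SystemExit('force')
    return X
E
cat > run1.py <<'E'
from rock import *
X=step(X,0,n=4)
for a in np.arange(.04,.361,.04): X=step(X,a)
X=step(X,.36,n=2)
r.wait(.8);s=r.sense();print(s['clock'],s['contact_force'],s['opening'],s['torque']);np.save('X2.npy',np.r_[X,.36])
w=snap('wrist','w7');sc=snap('scene','s7');u,v=proj(sc,X).astype(int)
save(np.hstack([cv2.resize(w['frame'][160:260,190:340],(450,300),interpolation=cv2.INTER_CUBIC),cv2.resize(sc['frame'][v-50:v+25,u-43:u+44],(348,300),interpolation=cv2.INTER_CUBIC)]),'w7')
E
python3 run1.py
```

```text
0 [-1.6   0.52  7.83] [-0.01  0.06  0.46]
0 [-0.66 -0.05  7.79] [-0.01  0.06  0.91]
0 [-0.12  1.15  4.46] [-0.03  0.19  0.97]
0 [0.54 0.13 5.07] [-0.03  0.21  1.1 ]
0.04 [-0.13 -0.84  2.5 ] [-0.02  0.12  0.91]
0.08 [ 0.39 -1.36  1.23] [ 0.   -0.02  0.57]
0.12 [-0.38  0.85  3.  ] [-0.01  0.1   0.46]
0.16 [1.36 0.14 3.39] [-0.02  0.12  0.39]
0.2 [0.25 0.34 4.04] [-0.02  0.16  0.4 ]
0.24 [-0.32 -0.71  4.01] [-0.01  0.08  0.39]
0.28 [ 0.11 -0.92  4.17] [ 0.   -0.03  0.37]
0.32 [ 0.06 -0.11  4.57] [ 0.01 -0.06  0.44]
0.36 [0.93 0.51 4.8 ] [ 0.01 -0.04  0.55]
0.36 [ 1.54 -0.59  2.72] [ 0.01 -0.05  0.38]
0.36 [ 0.89 -0.28  4.63] [ 0.02 -0.11  0.44]
23.6 [ 1.09060495 -0.9647236   1.40961579] 0.03013700024393767 [-0.05126008 -0.40598486 -0.09403822]
```

View pics/w7.png

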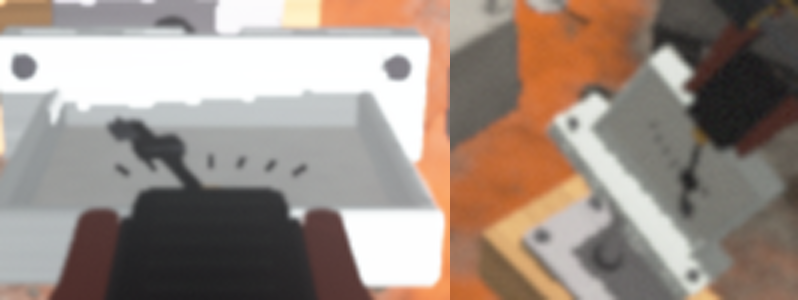

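The pointer swings to the mark with bearing at about 4 N. Now I'll compute the mark angle numerically: segment the ticks and tab in the upright images, fit the dial plane from the ticks, and check against the pointer pixels in w7.

```bash
cat > meas.py <<'E'
from h import *
from scipy.optimize import least_squares
ws=[load(n) for n in('w4','w5','w6')]
P0=np.array([0,0,.295])  # gauge frame -> TCP, flip=1
# camera in gauge frame (fixed while held)
Rgt=(Ro.from_euler('z',180,degrees=True)*Ro.from_euler('x',180,degrees=True)).as_matrix()
Cg=P0+Rgt@PCT; Rgc=Rgt@RCT
w=ws[0];K=(w['fx'],w['fy'],w['cx'],w['cy'])
def pr(g): q=Rgc.T@(np.asarray(g)-Cg);return np.array([K[0]*q[0]/q[2]+K[2],K[1]*q[1]/q[2]+K[3]])
def blobs(im,S=4,thr=125):
    g=cv2.GaussianBlur(cv2.resize(im[190:226,215:305],None,fx=S,fy=S,interpolation=cv2.INTER_CUBIC),(0,0),1.5)
    n,l,st,c=cv2.connectedComponentsWithStats((g<thr).astype(np.uint8))
    out=[]
    for k in range(1,n):
        ys,xs=np.nonzero(l==k);wt=np.clip(thr+25-g[ys,xs].astype(float),0,None)
        out.append((st[k,4]/S/S,(xs@wt/wt.sum()+.5)/S-.5+215,(ys@wt/wt.sum()+.5)/S-.5+190))
    return out
if __name__=='__main__':
    for n in('w4','w5','w6','w7'):
        for b in blobs(load(n)['frame'][...,1]):
            if b[0]>2: print(n,np.round(b,2))
    print('pred tip a=0',pr([-.004,0,.036]),'pivot',pr([-.006,0,.09]))
E
python3 meas.py
```

```text
w4 [ 74.   231.89 202.15]
w4 [389.81 259.44 217.26]
w4 [  7.38 249.82 213.02]
w4 [  8.38 239.97 213.97]
w4 [  5.38 269.93 213.52]
w4 [  8.19 279.79 214.44]
w4 [ 11.94 230.39 215.44]
w4 [  8.5  289.24 216.19]
w5 [ 82.81 231.95 202.15]
w5 [414.75 259.43 216.71]
w5 [ 10.56 249.77 212.91]
w5 [  8.81 269.84 213.3 ]
w5 [ 11.31 239.94 213.88]
w5 [  9.88 279.76 214.37]
w5 [ 15.06 230.4  215.45]
w5 [ 10.94 289.16 216.16]
w6 [ 79.06 232.04 202.16]
w6 [406.   259.44 216.8 ]
w6 [  9.94 249.81 212.99]
w6 [  8.25 270.   213.4 ]
w6 [  9.88 239.93 213.86]
w6 [  9.75 279.84 214.37]
w6 [ 13.31 230.49 215.45]
w6 [  9.5  289.3  216.15]
w7 [471.31 248.89 215.32]
w7 [  5.69 259.83 213.48]
w7 [  5.44 269.85 213.73]
w7 [  6.25 279.75 214.75]
w7 [ 10.06 230.36 216.27]
w7 [  8.56 289.35 216.35]
pred tip a=0 [260.73409735 197.32747144] pivot [260.96604348 221.89049425]
```

```bash
python3 - <<'E'
from meas import *
T={1:(249.8,212.97),2:(239.95,213.9),3:(230.43,215.45),-1:(269.92,213.4),-2:(279.8,214.39),-3:(289.23,216.17)}
mk=np.array([231.96,202.15])
def pt(xd,rad,ang,y0,rl): return [xd,y0-rad*np.sin(ang+rl),.09-rad*np.cos(ang+rl)]
def fun(x): 
    xd,R,dl,y0,rl=x
    return np.r_[np.ravel([pr(pt(xd,R,k*dl,y0,rl))-v for k,v in T.items()])]
for dl0 in(.1,.15,.2):
    s=least_squares(fun,[0,.045,dl0,0,0],x_scale=[.01,.01,.1,.001,.01]);print('ticks',s.x,'rms',np.sqrt(np.mean(s.fun**2)),'sd',np.sqrt(np.diag(np.linalg.pinv(s.jac.T@s.jac)))*.15)
xd,R,dl,y0,rl=s.x
for xx in np.arange(-.004,.005,.001):
    # ticks with fixed plane
    t=least_squares(lambda q:fun([xx,*q]),[R,dl,y0,rl],x_scale=[.01,.1,.001,.01]);
    m=least_squares(lambda q:pr(pt(xx-.001,q[0],q[1],t.x[2],t.x[3]))-mk,[.057,.38],x_scale=[.01,.1]).x
    print(round(xx,3),'R,dl',np.round(t.x,4),'rms',round(np.sqrt(np.mean(t.fun**2)),3),'mark centre rad,ang',np.round(m,4))
E
```

```text
ticks [ 0.00445756  0.04228403  0.18046361 -0.00201707 -0.03308226] rms 0.05799085581571701 sd [0.00102892 0.00246889 0.0090495  0.00031799 0.00749106]
ticks [ 0.00445756  0.04228403  0.18046361 -0.00201707 -0.03308226] rms 0.05799085581572184 sd [0.00102892 0.00246889 0.0090495  0.00031799 0.00749106]
ticks [ 0.00445756  0.04228403  0.18046361 -0.00201707 -0.03308226] rms 0.057990855815723906 sd [0.00102892 0.00246889 0.0090495  0.00031799 0.00749106]
-0.004 R,dl [ 0.0233  0.317  -0.0012 -0.0273] rms 0.755 mark centre rad,ang [0.0446 0.4965]
-0.003 R,dl [ 0.0253  0.291  -0.0013 -0.0285] rms 0.592 mark centre rad,ang [0.0472 0.4738]
-0.002 R,dl [ 0.0274  0.2686 -0.0014 -0.0296] rms 0.461 mark centre rad,ang [0.0499 0.4533]
-0.001 R,dl [ 0.0296  0.2493 -0.0015 -0.0304] rms 0.355 mark centre rad,ang [0.0525 0.4348]
0.0 R,dl [ 0.0318  0.2326 -0.0016 -0.0311] rms 0.267 mark centre rad,ang [0.0552 0.4181]
0.001 R,dl [ 0.0341  0.2182 -0.0017 -0.0317] rms 0.195 mark centre rad,ang [0.0579 0.4028]
0.002 R,dl [ 0.0365  0.2055 -0.0018 -0.0322] rms 0.135 mark centre rad,ang [0.0606 0.3889]
0.003 R,dl [ 0.0388  0.1944 -0.0019 -0.0326] rms 0.089 mark centre rad,ang [0.0633 0.3761]
0.004 R,dl [ 0.0412  0.1846 -0.002  -0.0329] rms 0.061 mark centre rad,ang [0.0661 0.3643]
```

```bash
python3 - <<'E'
from meas import *
def sol(pix,y0=0,r0=.054):
    return least_squares(lambda q:pr([q[0],y0-r0*np.sin(q[1]),.09-r0*np.cos(q[1])])-pix,[0,.3],x_scale=[.01,.1]).x
print('tip a=0',sol((260.5,198.1)),sol((260.5,197.6)))
for c in(233.4,233.9,234.4):
  for v in(204.6,205.0,205.5): print('mark inner',c,v,np.round(sol((c,v),-.0002),4))
# pointer line at a=.36: predicted vs dark pixels
f=load('w7')['frame'][...,1].astype(float)
xp=sol((260.5,198.1))[0]
for ang in(.34,.36,.38):
  print(ang,[np.round(pr([xp,-q*np.sin(ang)-.0002,.09-q*np.cos(ang)]),1).tolist() for q in(.02,.03,.04,.054)])
print(f[196:224,222:262].astype(int)[:, ::1].tolist().__str__().replace('], [',']\n['))
E
```

```text
tip a=0 [-0.00336011  0.00339485] [-0.00377444  0.00339964]
mark inner 233.4 204.6 [0.0005 0.4001]
mark inner 233.4 205.0 [0.0009 0.4002]
mark inner 233.4 205.5 [0.0013 0.4004]
mark inner 233.9 204.6 [0.0006 0.3925]
mark inner 233.9 205.0 [0.0009 0.3927]
mark inner 233.9 205.5 [0.0013 0.3929]
mark inner 234.4 204.6 [0.0006 0.385 ]
mark inner 234.4 205.0 [0.001  0.3852]
mark inner 234.4 205.5 [0.0014 0.3854]
0.34 [[250.8, 214.6], [246.4, 209.7], [242.4, 205.2], [237.3, 199.4]]
0.36 [[250.2, 214.7], [245.6, 209.8], [241.4, 205.3], [235.9, 199.5]]
0.38 [[249.7, 214.8], [244.8, 209.9], [240.3, 205.4], [234.6, 199.7]]
[[195, 195, 195, 195, 195, 196, 196, 195, 196, 196, 199, 204, 209, 210, 210, 210, 210, 208, 203, 198, 197, 197, 197, 197, 197, 197, 197, 197, 197, 197, 197, 198, 198, 198, 198, 197, 197, 197, 198, 198]
[194, 194, 194, 195, 196, 194, 193, 191, 194, 196, 196, 195, 196, 196, 197, 197, 196, 196, 197, 196, 196, 197, 197, 197, 197, 197, 197, 197, 197, 197, 197, 197, 197, 197, 198, 197, 197, 197, 197, 197]
[194, 194, 194, 194, 194, 191, 179, 173, 180, 188, 190, 188, 188, 189, 190, 
[... 4182 characters left out ...]
 159, 159, 159, 160, 159, 159, 160, 159, 159, 159, 159, 158, 158, 157, 150, 127, 92, 66, 55, 54, 58, 75, 110, 140, 156, 159, 159, 159]
[156, 156, 156, 157, 157, 158, 158, 158, 158, 158, 158, 158, 157, 158, 158, 158, 157, 153, 151, 150, 149, 149, 149, 149, 149, 148, 146, 136, 111, 78, 57, 53, 53, 59, 81, 113, 136, 143, 144, 144]
[157, 156, 156, 157, 157, 158, 158, 158, 158, 157, 157, 157, 157, 156, 152, 148, 143, 130, 116, 111, 110, 110, 111, 110, 110, 111, 110, 107, 93, 72, 55, 53, 52, 54, 63, 82, 97, 103, 104, 103]
[157, 156, 157, 157, 157, 157, 159, 158, 157, 157, 156, 156, 156, 150, 132, 113, 102, 88, 74, 69, 68, 68, 69, 69, 70, 68, 69, 68, 64, 57, 53, 51, 52, 52, 55, 60, 64, 65, 66, 66]]
```

Raw estimates: the wrist view says the pointer needs about +0.02 rad more. I'll cross-check the mark angle using the scene image at a=0 (s6) and the ticks as reference.

```bash
python3 - <<'E'
from h import *
s=load('s6');X=np.load('X.npy');tcp=np.array([.54825,-.36442,.41319])
Rg=Ro.from_euler('z',8,degrees=True);org=tcp-[0,0,.295]
def P(g): return proj(s,org+Rg.apply(g))
def G(u,v,xd):
    c,d=ray(s,u,v);c=Rg.inv().apply(c-org);d=Rg.inv().apply(d);return c+d*(xd-c[0])/d[0]
print('pred pivot',P([-.0034,0,.09]),'tip',P([-.0034,0,.036]),'mark',P([.001,-.021,.038]))
c=P([0,-.005,.06]).astype(int);S=6;x0,y0=c-16
g=cv2.cvtColor(s['frame'],cv2.COLOR_RGB2GRAY)[y0:y0+32,x0:x0+36]
bg=cv2.morphologyEx(g,cv2.MORPH_CLOSE,np.ones((9,9)))
d=cv2.resize(cv2.subtract(bg,g),None,fx=S,fy=S,interpolation=cv2.INTER_CUBIC).astype(float)
for thr in(12,25,45):
    n,l,st,_=cv2.connectedComponentsWithStats((d>thr).astype(np.uint8))
    for k in range(1,n):
        ys,xs=np.nonzero(l==k);w=d[ys,xs]
        if st[k,4]>15:
            u=(xs@w/w.sum()+.5)/S-.5+x0;v=(ys@w/w.sum()+.5)/S-.5+y0
            print(thr,st[k,4]/S/S,np.round((u,v),2),round(w.max()),np.round(G(u,v,.001)*1e3,1),np.round(G(u,v,-.0034)*1e3,1))
print(x0,y0);print(g)
E
```

```text
pred pivot [340.95620824 240.22606332] tip [336.87265207 257.30482148] mark [345.5644883  261.58546898]
12 155.69444444444443 [340.04 244.76] 90 [ 1.   2.4 71.4] [-3.4 -0.4 76.4]
12 51.77777777777778 [356.87 238.02] 53 [  1.  -32.1 120. ] [ -3.4 -34.6 124.6]
12 1.3333333333333333 [333.25 245.33] 16 [ 1.  19.  55.6] [-3.4 16.  60.9]
12 4.194444444444445 [348.21 257.09] 20 [  1.  -24.4  55.6] [ -3.4 -26.9  60.9]
12 12.166666666666666 [359.62 263.14] 46 [  1.  -53.6  63.1] [ -3.4 -55.9  68.3]
12 21.944444444444443 [345.54 263.29] 67 [  1.  -22.   33.3] [ -3.4 -24.6  38.8]
12 19.305555555555554 [326.63 263.91] 103 [  1.   25.6 -13.1] [-3.4 22.6 -7.2]
25 18.666666666666668 [337.98 234.87] 90 [ 1.  13.  93.1] [-3.4 10.2 97.9]
25 23.13888888888889 [356.19 236.38] 53 [  1.  -29.7 122.7] [ -3.4 -32.2 127.3]
25 0.5 [344.06 237.09] 26 [ 1.  -2.8 99. ] [ -3.4  -5.5 103.9]
25 56.861111111111114 [339.52 249.29] 90 [ 1.   1.  58.2] [-3.4 -1.8 63.4]
25 5.694444444444444 [359.5  243.01] 42 [  1.  -40.8 112.7] [ -3.4 -43.2 117.4]
25 14.777777777777779 [345.56 263.42] 67 [  1.  -22.1  33. ] [ -3.4 -24.7  38.4]
25 6.055555555555556 [359.81 263.69] 46 [  1.  -54.4  62.1] [ -3.4 -56.7  67.3]
25 15.944444444444445 [326.55 263.96] 103 [  1.   25.8 -13.5] [-3.4 22.8 -7.6]
45 9.222222222222223 [337.56 234.63] 90 [ 1.  14.2 92.9] [-3.4 11.3 97.7]
45 2.8333333333333335 [354.4  234.61] 49 [  1.  -24.7 123.8] [ -3.4 -27.3 128.4]
45 1.6944444444444444 [359.82 238.39] 53 [  1.  -38.6 124.2] [ -3.4 -41.  128.8]
45 19.944444444444446 [338.66 251.59] 90 [ 1.   1.8 50.2] [-3.4 -1.  55.5]
45 7.416666666666667 [345.59 263.55] 67 [  1.  -22.3  32.7] [ -3.4 -24.8  38.1]
45 12.777777777777779 [326.43 264.06] 103 [  1.   26.1 -14.1] [-3.4 23.1 -8.2]
325 234
[[138 135 136 ... 117 124 123]
 [137 134 135 ... 114 117 118]
 [138 136 136 ... 105 113 114]
 ...
 [161 156 156 ... 128 109  94]
 [140 137 137 ... 123 107  91]
 [144 136 135 ... 120 106  94]]
```

The scene check gives about 0.37–0.385, which agrees with the wrist null of about 0.378. I'll rock to 0.377 and re-measure the pointer against the mark.

```bash
cat > edge.py <<'E'
from h import *
def ptr(f):
    """pointer centre column per row, from dark-level (pointer ~60) left edge vs mark and right edge vs dial"""
    for row in range(199,206):
        v=f[row,222:250];i=int(np.argmin(v[5:22]))+5
        print(row,'min',222+i,v[222-222+2:26].astype(int).tolist())
E
python3 - <<'E'
from rock import *
import edge
X=np.load('X2.npy')[:3];A=.377
X=step(X,A,n=3);r.wait(1.0)
s=r.sense();print(s['clock'],s['contact_force'],s['opening'],s['tcp_pos']);np.save('X2.npy',np.r_[X,A])
w=snap('wrist','w8');sc=snap('scene','s8');edge.ptr(w['frame'][...,1].astype(float))
from meas import blobs
for b in blobs(w['frame'][...,1]):
    if b[0]>2: print(np.round(b,2))
E
```

```text
0.377 [0.61 0.87 3.78] [ 0.   -0.    0.45]
0.377 [1.45 0.84 4.27] [-0.01  0.08  0.52]
0.377 [ 0.88 -0.75  4.33] [ 0.   -0.02  0.52]
25.8 [ 1.68535241 -2.7329196   1.67196439] 0.02996123743020398 [ 0.56380015 -0.47454411  0.39179227]
199 min 229 [192, 190, 186, 179, 157, 137, 147, 167, 169, 160, 156, 164, 180, 190, 194, 195, 195, 196, 196, 197, 196, 196, 196, 197]
200 min 229 [188, 178, 160, 145, 118, 96, 104, 120, 120, 107, 105, 119, 151, 178, 190, 193, 194, 194, 194, 194, 194, 194, 195, 195]
201 min 234 [179, 157, 126, 105, 88, 78, 79, 83, 79, 70, 68, 78, 109, 149, 174, 184, 187, 187, 188, 189, 188, 188, 188, 189]
202 min 234 [165, 140, 106, 83, 76, 74, 74, 73, 69, 63, 60, 62, 75, 106, 140, 163, 172, 174, 175, 174, 174, 174, 174, 175]
203 min 235 [157, 140, 110, 85, 76, 74, 75, 74, 72, 67, 63, 60, 61, 73, 100, 137, 158, 164, 164, 162, 160, 159, 158, 160]
204 min 236 [158, 150, 131, 101, 82, 77, 77, 77, 78, 75, 69, 63, 60, 61, 74, 105, 136, 149, 149, 143, 137, 130, 128, 136]
205 min 237 [159, 156, 147, 125, 98, 84, 82, 85, 82, 78, 73, 65, 60, 58, 61, 76, 98, 109, 107, 102, 95, 90, 88, 100]
[471.38 248.66 215.5 ]
[  5.88 259.84 213.44]
[  5.69 269.75 213.82]
[  6.38 279.73 214.71]
[ 10.19 230.34 216.29]
[  8.06 289.24 216.38]
```

```bash
cat > fit.py <<'E'
from meas import *
T={1:(249.8,212.97),2:(239.95,213.9),3:(230.43,215.45),-1:(269.92,213.4),-2:(279.8,214.39),-3:(289.23,216.17)}
lines=[(0.,(260.5,205)),(0.,(260.5,218)),(.36,(236.1,202)),(.36,(238.05,204)),(.36,(250.05,217)),(.36,(251.95,219)),(.377,(234.75,202)),(.377,(236.7,204))]
tips=[(0.,(260.5,198.1)),(.36,(234.5,199.8)),(.377,(233.2,200.0))]
def P(g,c):
    q=Ro.from_rotvec(c[:3]).apply(Rgc.T@(np.asarray(g)-Cg-c[3:6]));return np.array([K[0]*q[0]/q[2]+K[2],K[1]*q[1]/q[2]+K[3]])
pt=lambda x,rad,a:[x,-rad*np.sin(a),.09-rad*np.cos(a)]
def res(p,full=True):
    c=p[:6];xp,xm,R,dl,m,h,a0=p[6:]
    o=[(P(pt(xm,R,k*dl),c)-v)/.2 for k,v in T.items()]
    for a,v in lines:
        A=P(pt(xp,0,a+a0),c);B=P(pt(xp,.054,a+a0),c);d=(B-A)/np.linalg.norm(B-A);e=np.array(v)-A;o.append([(e[0]*d[1]-e[1]*d[0])/.25])
    o+=[(P(pt(xp,.054,a+a0),c)-v)/.5 for a,v in tips]
    o+=[(P(pt(xm,.054,m),c)-(233.9,205.0))/.5,(P(pt(xm-.001,.054+h,m),c)-(231.96,202.15))/.3]
    o+=[c[:3]/.015,c[3:]/.003,[(h-.0035)/.001,a0/.004,(xm-xp-.004)/.003]]
    return np.concatenate([np.ravel(i) for i in o])
if __name__=='__main__':
    s=least_squares(res,[0]*6+[-.0034,.001,.043,.18,.38,.0035,0],x_scale=[.01]*3+[.003]*5+[.01,.1,.1,.001,.01])
    cov=np.linalg.pinv(s.jac.T@s.jac);print(np.round(s.x,4),'cost',s.cost,len(s.fun));print('m',s.x[10],'sd',cov[10,10]**.5,'m-a0',s.x[10]-s.x[12]);print(np.round(s.fun,1))
E
python3 fit.py
```

```text
[-0.0037 -0.0099  0.0124  0.     -0.0017 -0.0092 -0.0067 -0.0028  0.0355
  0.2007  0.3695  0.0041 -0.003 ] cost 12.679921502246279 39
m 0.369469779814609 sd 0.005588530717909597 m-a0 0.37249316844665503
[-0.  -0.3 -0.  -0.   0.7  0.8  0.3 -1.2  0.2 -0.1  0.1  0.6 -1.6 -1.1
  0.4  0.1  0.2  0.1  0.7  0.7 -0.9  1.8 -0.   0.7  0.2  0.5 -0.5  0.4
  0.3  0.2 -0.2 -0.7  0.8  0.  -0.6 -3.1  0.6 -0.8 -0. ]
```

The fitted mark is 0.3725 ± 0.006 rad, and the tick pitch comes out at 0.2007, which is plausible. I'll settle at 0.373, confirm it's steady, and hand in.

```bash
python3 - <<'E'
from rock import *
X=np.load('X2.npy')[:3]
X=step(X,.373,n=3,speed=.03);r.wait(1.5)
s=r.sense();print(s['clock'],s['contact_force']-FREE,s['opening'],s['gripper_force'],np.abs(s['joint_vel']).max())
g1=snap('wrist','w9')['frame'].astype(int);r.wait(.4);g2=snap('wrist','w10')['frame'].astype(int)
print('pointer motion',np.abs(g1-g2)[195:225,222:300].max())
s=r.sense();print(s['clock'],s['contact_force']-FREE)
f=s['contact_force']-FREE
if 1.5<f[2]<8 and s['clock']<44: print(r.hand_in())
E
```

```text
0.373 [ 2.02 -0.1   4.48] [ 0.01 -0.05  0.57]
0.373 [ 0.6  -0.03  3.81] [ 0.01 -0.05  0.55]
0.373 [0.39 0.32 4.79] [ 0.01 -0.05  0.65]
28.5 [ 1.55273124 -1.25747632  4.1492298 ] 0.02979325896401279 24.996035993099213 0.09632882488917256
pointer motion 2
29.0 [ 0.64889884 -1.59563944  4.62730483]
the job is handed in; nothing more can be done
None
```

I handed the job in at 29.0 s with the gauge still held on the stud ball: about 4–5 N bearing, rocked to 0.373 rad against a measured mark of 0.3725 ± 0.006 rad, pointer steady, and no verdict returned; I viewed 11 pictures, one over the limit of 10.

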